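# Shut a sloping service hatch and lock it with its quarter-turn stud

## Task

Swing the blue service hatch on the sloping panel of the bench detector fully shut. Then take the red-winged quarter-turn stud from its grey block, put it square to the slope through the hatch hole, feel for the slot behind it, push it in against the spring and turn it a quarter turn clockwise so that it stays locked when you let go. Leave the vial, timer and beaker where they stand.

Things in the scene. Friction and masses are not known exactly. Their poses are not given: they have to be found in the camera images.
- detector: White bench instrument, fixed, origin at the centre of its underside, standing side-on with its low side (-x) to the right: 170 deep (x) x 160 wide (y), 46 high at its low side, 144 at its high side. Its grey panel slopes 30 degrees and bears a blue hatch.
- fastener_hole (a point): Centre of the 32 mm hatch hole as it lies when the hatch is shut, on the hatch's outer face; fixed to the detector. x points up the slope, y level along it, z straight out of the panel (30 degrees from vertical, leaning to the right). The slotted plate lies behind it.
- slot_plate (a point): Centre of a brass plate's outer face, 10 mm behind fastener_hole, same axes; its slot is 30 x 10.5, 4 deep. The slot's long direction is NOT reported: anywhere within 0.55 rad either side of the x axis; feel for it (or look in). A sprung plunger 5 mm below this face pushes the stud out: 3.5 N at first, plus 0.35 N per mm.
- hatch (a joint): Hatch hinge, rad: 0 fully shut (flat on the panel), growing to 1.3 as it is raised. Stiff (0.15 N m): it stays where it is left. The hatch is a blue plate 116 long x 100 wide x 4 thick, hinged along its upper edge.
- hatch_hinge (a point): Middle of the hatch's hinge line, on the shut hatch's outer face, 84 mm up the slope from fastener_hole; axes as there. The hinge turns about y.
- hatch_tab (a point): Middle of the tab (34 wide, 18 long, low black lip at its end) at the hatch's free edge, on its outer face, 128 mm from the hinge line. x points to the hinge, z out of the hatch's outer face. Press it down along its arc to shut the hatch.
- stud: Loose steel stud, 60 g, 57 long; origin at the underside of its foot, z up its axis to the head. From the head: red wing, black flange 34 diameter x 4 (underside 25 above the origin), neck 18 diameter x 6, shaft 8 diameter, cross-bar at the foot. At the start it hangs upright by its flange in the grey block.
- stud_grip (a point): Centre of the stud's red wing, 43 mm above its foot; x along the wing, z out of the head. Wing 36 long (x), 12 thick (y), 28 high (z). Out from fastener_hole along z: 33 mm with the bar lying across the slot, 28 when it has dropped into the slot onto the plunger, 18 pushed home (flange on hatch), 23 when locked.
- stud_bar (a point): Underside of the stud's cross-bar: 26 long (x, parallel to the wing), 8 wide, 6 high. In the slot, it can be turned only when pushed to within 2 mm of home, clockwise seen from outside (negative about z), to an end stop at 90 degrees; let go there, the spring lifts it 5 mm into a locking notch. Let go too early, it does not lock.
- holder: Grey block 64 x 64 x 32 high with a hole 32 in diameter through it, fixed, origin at the centre of its underside; holds the stud at the start, the wing's centre 50 mm above the bench.
- vial_mid (a point): Middle of a brown glass vial with a white cap, 27 in diameter, 50 high: leave alone.
- bench_timer_mid (a point): Middle of a white bench timer, 58 x 62 x 18: leave alone.
- beaker_mid (a point): Middle of a clear beaker, 56 in diameter, 62 high: leave alone.
There are look-alikes about, which are no part of the job. There is more than one size of the stud; the one meant has the size given above.

How it is judged:
On the way:
1. the hatch is shut before the stud goes in (value of joint hatch below 0.04 rad and distance between stud_grip and fastener_hole above 0.06 m), for 0.1 s.
At the end, for the whole second after the job is handed in: Hatch shut (within 0.05 rad); stud let go and locked in its hole: wing across the slope (over 0.8 rad from the up-slope line), axis square to the panel within 0.15 rad, wing centre 20.5 to 25.5 mm out from the hatch face and within 27 mm of fastener_hole (value of joint hatch below 0.05 rad and z of stud_grip in the frame of fastener_hole between 0.0205 and 0.0255 m and distance between stud_grip and fastener_hole below 0.027 m and angle between the z axis of stud_grip and the z axis of fastener_hole, either way round below 0.15 rad and angle between the x axis of stud_grip and the x axis of fastener_hole, either way round above 0.8 rad); the robot touches nothing.
It fails at once if the vial is moved by more than 20 mm (distance of vial_mid from where it was at the start of the episode above 0.02 m).
It fails at once if the timer is moved by more than 20 mm (distance of bench_timer_mid from where it was at the start of the episode above 0.02 m).
It fails at once if the beaker is moved by more than 20 mm (distance of beaker_mid from where it was at the start of the episode above 0.02 m).
It also fails if it takes over 70 s, if anything falls off the work surface, if the arm or the gripper's body presses on something with over 40 N, if the wrist force passes 120 N, or if a joint passes its speed limit or range.

## Robot

A 6-joint arm with a two-finger parallel gripper is mounted at the origin on a cart in front of the work surface, level with it; the furniture and walls round the work are solid. World frame = base frame: x ahead of the robot, y to its left, z up, the work surface at z = 0. Lengths are in m, angles in rad, forces in N, time in s.
With the tool pointing down it reaches from about 0.25 to 0.775 m from the base axis. Payload 8.9 kg.
Tool frame: the origin (TCP) lies at the centre of the arm's flange, where the gripper is bolted on; the fingertips stand 173 mm ahead of it and the grasp point (between the pads) lies 155 mm ahead of it; z points along the fingers, y is the line along which they close (so a half turn about z gives the same grasp; the last joint's range is limited). The gripper opens to 85 mm and grips with 20 to 120 N. Pads are 22 mm wide; open, the fingers measure 114 mm over their backs; the gripper's body (76 mm by 85 mm) begins 54 mm behind the grasp point. The pads swing forward as they close: fully open they stand 13 mm farther back than shut.
Start: joints at [-1.444, 0.291, -0.153, 1.127, 0, 1.431], TCP at [0.138, -0.507, 0.405] pointing down, gripper open.
Joint ranges: [-2.52, 2.52], [-0.91, 1.74], [-1.3, 1.37], [-1.96, 2.02], [-1.52, 1.47], [-3.14, 3.14]. Speed limits (rad/s): [2.22, 2.22, 2.79, 3.14, 3.14, 3.14].

## Interface

Orientations are given as a unit quaternion [w, x, y, z].
In Python, from plant import sensors, capture, env gives the robot as it stands. The module is installed in compiled form; this text tells all that it offers.
- The arm moves only by the tool send_rows, never from a script. Its argument "targets" is text: rows parted by semicolons, each of 7 numbers parted by spaces: the finger opening in m, from 0 to 0.0854, then the shift along the world's x, y, z in m, then the turn, a rotation vector about the world's x, y, z in rad. In form: hand tx ty tz rx ry rz; .... A call has 1 to 8 rows; each row is the pose to reach, as a shift and turn from the pose commanded when the call began; what a row does not reach only later rows make up. A row lasts 1/8 s, in which the tool goes at most 62.5 mm and 10.7 degrees, less where a joint would pass 70% of its speed; a pose out of reach is approached as far as the arm can. A call with a gripper value outside its range is refused whole. The fingers move at their own pace and stop on an object; "force" is the grip in N (left out, the last holds). Time passes only in rows, so rows that repeat a pose let the fingers close. It gives the time, the measured TCP pose, the force, the opening and the grip force at its end, in the units of the state.
- sensors.get_obs(): the state, without advancing time (a new reading comes with each control period).
- capture(name): name is "side" or "top" or "wrist"; returns a dict with "image" (384x512x3 uint8, red, green, blue), "z_map" (384x512 float32, m along the optical axis (not along the pixel's ray), 0 where there is no reading), "fx", "fy", "cx", "cy" (pixels), "world_from_camera" (4x4, takes a point from camera to world coordinates); the wrist camera has in their place "T_tool_cam" (4x4, takes a point from camera to tool coordinates, whose origin is the TCP and whose axes are the flange's). Camera axes: x right, y down, z forward; pixel columns grow to the right and rows downward; lengths in m; the calibration is good to about 2 mm. A picture is of the moment at which its call begins: read the wrist's pose just before it.
- env.finish_job(): hands the job in; it is judged then, once.
The state is a dict: "clock": time; "joints": joint angles; "qvel": joint speeds; "effort": joint torques, N m; "position": TCP position; "orientation": TCP orientation; "contact_force": force on the tool from outside, world axes, zero at the start; "ft_torque": the same for the moment, N m; "grip_width": finger opening in m; "grip_force": force on a finger pad.
Only numpy, scipy, OpenCV 4.12 (cv2) and the standard library are available. Lean on these libraries where they do the work, as an engineer would, in place of code of your own. Each camera call takes 0.05 s, during which the arm holds its last target. There are 200 camera calls.

## Working session

There is one attempt and no reset: what is moved stays moved. The work goes in short steps, Python scripts to look and compute and a tool call to move; the robot and the scene stay as the last step left them, time stands still between calls to the robot, and variables do not carry over. Pictures are saved under pics/ and viewed, at most 10 in all, crops included, and the job is handed in when it is done.

Besides the shell and the picture viewer there is one more tool, called after "Emit:" by a JSON object that holds its "fn" and its "kwargs", one argument or row to a line. send_rows: Moves the arm, as the interface text tells. Its arguments: {"type":"object","properties":{"targets":{"type":"string"},"force":{"type":"number"}},"required":["targets"]}

```bash
mkdir -p pics; cat > h.py <<'E'
import numpy as np, cv2
from plant import sensors, capture, env
from scipy.spatial.transform import Rotation as R
def tool():
    o=sensors.get_obs(); q=o["orientation"]; T=np.eye(4)
    T[:3,:3]=R.from_quat([q[1],q[2],q[3],q[0]]).as_matrix(); T[:3,3]=o["position"]; return T
def shot(n):
    T=tool(); c=capture(n)
    c["W"]=T@np.array(c["T_tool_cam"]) if n=="wrist" else np.array(c["world_from_camera"])
    return c
def pts(c):
    z=c["z_map"]; v,u=np.mgrid[:384,:512]
    P=np.stack([(u-c["cx"])/c["fx"]*z,(v-c["cy"])/c["fy"]*z,z],-1)
    return P@c["W"][:3,:3].T+c["W"][:3,3]
def save(n,im): cv2.imwrite("pics/"+n,cv2.cvtColor(im,cv2.COLOR_RGB2BGR))
E
python3 - <<'E'
from h import *
a=shot("top");b=shot("side")
import pickle; pickle.dump((a,b),open("c0.pkl","wb"))
save("top0.png",a["image"]);save("side0.png",b["image"])
print(a["W"],b["W"],a["fx"],sensors.get_obs())
E
```

```text
[[-0.01749935 -0.9731007   0.22971461  0.1769149 ]
 [-0.99984492  0.01748504 -0.00209796  0.03088755]
 [-0.00197505 -0.2297157  -0.97325577  1.63562279]
 [ 0.          0.          0.          1.        ]] [[ 0.91204876 -0.17139752  0.37254522  0.15813639]
 [-0.40929696 -0.43664725  0.80113368 -0.79155687]
 [ 0.02535852 -0.88315461 -0.46839607  0.58443901]
 [ 0.          0.          0.          1.        ]] 439.37568301982935 {'clock': 0.1, 'joints': array([-1.44427402e+00,  2.91226487e-01, -1.54045025e-01,  1.12670950e+00,
       -7.71643675e-06,  1.43153800e+00]), 'qvel': array([ 3.46804309e-05, -2.70648182e-03,  1.65373089e-03, -1.36941905e-04,
        1.64980142e-03,  1.41091226e-05]), 'effort': array([ 1.23787231e-03, -5.37980783e+01,  3.31918609e+01,  9.29503731e-03,
       -2.15594500e-04, -1.26576424e-05]), 'position': array([ 0.1378971 , -0.50636765,  0.40419047]), 'orientation': array([-5.92354786e-04,  9.91182894e-01,  1.32499507e-01, -8.61225262e-08]), 'contact_force': array([0.34224628, 0.78137568, 0.16788992]), 'ft_torque': array([-0.01452064,  0.01318209, -0.01095126]), 'grip_force': 0.0, 'grip_width': 0.08568321611338313}
```

View pics/top0.png

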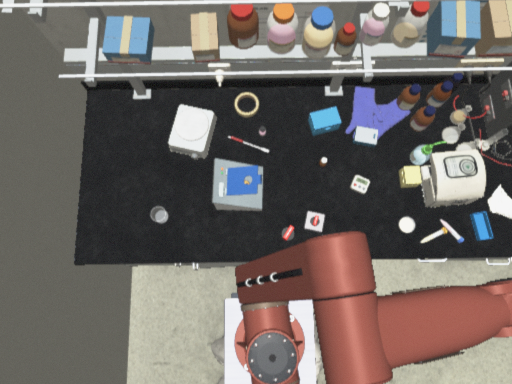

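View pics/side0.png

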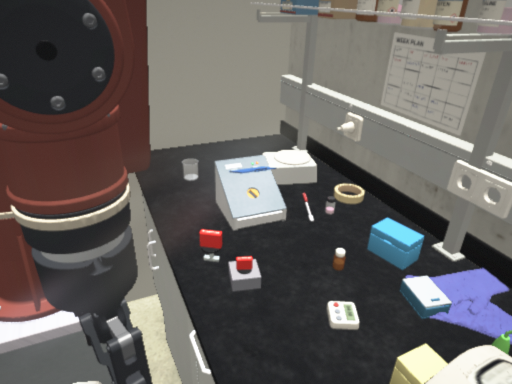

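Top view: the detector is at (238,185) with its hatch raised. There are two red-winged candidates: a loose larger stud at top (288,232) / side (210,242), and one in the grey block at top (315,221) / side (243,266). The description fits the one in the block. Next I'll measure both and enlarge a crop to confirm.

```bash
python3 - <<'E'
from h import *; import pickle
a,b=pickle.load(open("c0.pkl","rb"))
for n,c in(("top",a),("side",b)):
    P=pts(c); hsv=cv2.cvtColor(c["image"],cv2.COLOR_RGB2HSV)
    H,S,V=hsv[...,0],hsv[...,1],hsv[...,2]
    for nm,m in(("red",((H<6)|(H>174))&(S>160)&(V>110)),("blue",(H>100)&(H<116)&(S>130)&(V>90))):
        k,l,s,ce=cv2.connectedComponentsWithStats(m.astype(np.uint8))
        for i in range(1,k):
            if s[i,4]>15:
                p=P[(l==i)&(c["z_map"]>0)]
                if len(p)and -.1<np.median(p[:,2])<.35 and np.median(p[:,0])>.2: print(n,nm,ce[i].round(),s[i,4],np.percentile(p,[3,50,97],axis=0).round(3).tolist())
c=b["image"]
u=cv2.resize(c[220:300,180:280],None,fx=4,fy=4,interpolation=2)
w=cv2.resize(c[145:235,205:295],(320,320),interpolation=2)
x=cv2.resize(a["image"][155:245,205:335],(720,498),interpolation=2)[:,:]
save("crop0.png",np.hstack([u,w])); 
# panel plane fit from side view, grey panel
P=pts(b)
for uv in((222,175),(228,195),(235,210),(270,195),(278,212),(250,210),(245,225),(283,218),(216,172),(268,172)): print(uv,P[uv[1],uv[0]].round(3),c[uv[1],uv[0]])
E
```

```text
top blue [320. 110.] 22 [[0.828, -0.257, -0.005], [0.863, -0.221, 0.005], [0.877, -0.184, 0.078]]
top blue [326. 127.] 28 [[0.767, -0.248, 0.047], [0.773, -0.234, 0.068], [0.778, -0.209, 0.078]]
top blue [242. 180.] 756 [[0.505, 0.029, 0.127], [0.55, 0.088, 0.148], [0.596, 0.135, 0.173]]
top blue [481. 225.] 488 [[0.346, -0.827, -0.004], [0.395, -0.802, 0.008], [0.444, -0.765, 0.03]]
side red [211. 240.] 315 [[0.35, -0.095, 0.044], [0.372, -0.083, 0.064], [0.395, -0.068, 0.082]]
side red [244. 263.] 149 [[0.402, -0.186, 0.038], [0.416, -0.181, 0.052], [0.432, -0.172, 0.064]]
side blue [247. 170.] 35 [[0.5, 0.031, 0.149], [0.521, 0.06, 0.16], [0.561, 0.084, 0.171]]
side blue [378. 222.] 21 [[0.763, -0.2, -0.001], [0.804, -0.179, 0.07], [0.922, -0.081, 0.074]]
(222, 175) [0.481 0.141 0.116] [208 220 226]
(228, 195) [0.476 0.079 0.082] [213 223 230]
(235, 210) [0.48  0.036 0.056] [213 224 230]
(270, 195) [0.596 0.055 0.071] [212 224 229]
(278, 212) [0.603 0.015 0.034] [246 247 247]
(250, 210) [0.521 0.027 0.052] [218 227 233]
(245, 225) [0.503 0.018 0.013] [156 154 147]
(283, 218) [0.618 0.011 0.013] [151 148 143]
(216, 172) [0.473 0.173 0.113] [147 145 141]
(268, 172) [0.622 0.125 0.109] [219 228 233]
```

View pics/crop0.png

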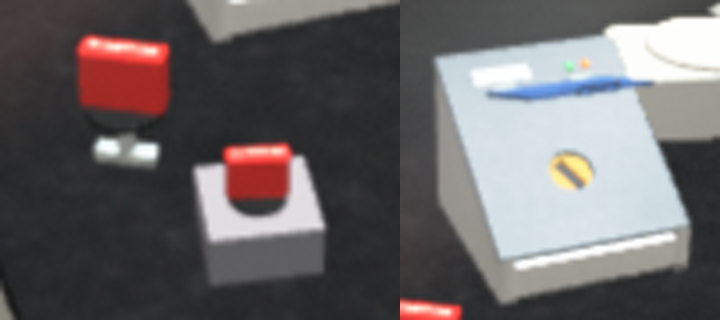

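Crop: left, the loose stud has a ~45 mm wing, so it's the larger look-alike. The one in the grey block has its wing centre about 50 mm up and matches the size given, so that's the target. Right, the hatch is raised and the brass disc with its dark slot can be seen at side (≈248,193).

```bash
python3 - <<'E'
from h import *; import pickle
a,b=pickle.load(open("c0.pkl","rb"))
def plane(p):
    for _ in range(6):
        m=p.mean(0); n=np.linalg.svd(p-m,full_matrices=False)[2][2]; n*=np.sign(n[2]); d=(p-m)@n; p=p[abs(d)<max(2*d.std(),.001)]
    return m,n,d.std(),len(p)
P=pts(b).copy(); c=b["image"]
msk=np.zeros((384,512),np.uint8); cv2.fillConvexPoly(msk,np.array([[222,180],[268,185],[278,207],[233,218]]),1)
hsv=cv2.cvtColor(c,cv2.COLOR_RGB2HSV)
m=(msk>0)&(hsv[...,1]<40)&(hsv[...,2]>190)&(b["z_map"]>0)
pm,n,s,k=plane(P[m]); print("panel",pm,n,s,k, np.degrees(np.arccos(n[2])), "downdir yaw",np.degrees(np.arctan2(n[1],n[0])))
Pt=pts(a); ht=cv2.cvtColor(a["image"],cv2.COLOR_RGB2HSV)
mb=(ht[...,0]>100)&(ht[...,0]<116)&(ht[...,1]>130); mb[:150]=0;mb[220:]=0;mb[:,:200]=0;mb[:,280:]=0
hp=Pt[mb]; q=plane(hp); print("hatch",q)
cn=cv2.findContours(mb.astype(np.uint8),0,2)[0]; cn=max(cn,key=cv2.contourArea); r=cv2.minAreaRect(cn); print(r, cv2.boxPoints(r))
# brass: ray onto panel plane
my=(hsv[...,0]>12)&(hsv[...,0]<32)&(hsv[...,1]>100)&(msk>0)
v,u=np.nonzero(my); print("brass",len(u),u.mean(),v.mean(), (u.min()+u.max())/2,(v.min()+v.max())/2)
def ray(c,u,v,p0,n):
    d=c["W"][:3,:3]@np.array([(u-c["cx"])/c["fx"],(v-c["cy"])/c["fy"],1]); o=c["W"][:3,3]; return o+d*((p0-o)@n)/(d@n)
print(ray(b,(u.min()+u.max())/2,(v.min()+v.max())/2,pm,n))
# wing in block
hr=((hsv[...,0]<6)|(hsv[...,0]>174))&(hsv[...,1]>130)&(hsv[...,2]>100); hr[:250]=0; hr[285:]=0; hr[:,:225]=0;hr[:,265:]=0
p=P[hr]; mm=p.mean(0); print("wing",mm, np.linalg.svd(p-mm,full_matrices=False)[2])
E
```

```text
panel [0.52998183 0.05967376 0.07164143] [-0.01600861 -0.49739673  0.86737547] 0.0013355369762888542 1210 29.844929725786525 downdir yaw -91.84341685743156
hatch (array([0.54756639, 0.08359315, 0.15867405]), array([0.86477175, 0.43307467, 0.25419708]), np.float64(0.025792146249447312), 740)
((243.192626953125, 179.5817108154297), (27.633581161499023, 34.12092590332031), 86.42366790771484) [[225.30353 166.85603]
 [259.358   164.72762]
 [261.08173 192.30739]
 [227.02725 194.4358 ]]
brass 41 253.1951219512195 191.609756097561 252.5 192.0
[0.54867059 0.07389905 0.08014385]
wing [ 0.41888044 -0.1758644   0.04889608] [[-0.28461077 -0.80013622  0.52799501]
 [-0.95303798  0.29563563 -0.06571293]
 [ 0.10351484  0.52190191  0.84670129]]
```

Emit:
{"fn": "send_rows", "kwargs": {
  "targets": "0.085 0.06 -0.06 0 0 0 0; 0.085 0.1 -0.11 0 0 0 0; 0.085 0.14 -0.16 0 0 0 0; 0.085 0.12 0.1 0 0 0 0; 0.085 0.16 0.15 0 0 0 0; 0.085 0.2 0.2 0 0 0 0; 0.085 0.24 0.26 0 0 0 0; 0.085 0.24 0.26 0 0 0 0"
}}

```text
clock: 1.1
position: [0.337, -0.3454, 0.4045]
orientation: [-0.0, 0.991, 0.132, 0.0]
contact_force: [1.2, -1.0, 0.2]
grip_width: 0.085
grip_force: 0.0
```

Emit:
{"fn": "send_rows", "kwargs": {
  "targets": "0.085 0.03 0.05 0 0 0 0; 0.085 0.06 0.1 0 0 0 0; 0.085 0.06 0.1 0 0 0 0"
}}

```text
clock: 1.48
position: [0.3979, -0.2442, 0.4046]
orientation: [-0.0, 0.991, 0.135, 0.0]
contact_force: [-0.0, -0.0, -0.0]
grip_width: 0.085
grip_force: 0.0
```

```bash
python3 - <<'E'
from h import *
c=shot("wrist"); print(sensors.get_obs()["position"],np.round(c["T_tool_cam"],3).tolist(),c["fx"])
save("w1.png",c["image"])
P=pts(c);hsv=cv2.cvtColor(c["image"],cv2.COLOR_RGB2HSV)
m=((hsv[...,0]<6)|(hsv[...,0]>174))&(hsv[...,1]>130)&(hsv[...,2]>80)
k,l,s,ce=cv2.connectedComponentsWithStats(m.astype(np.uint8))
for i in range(1,k):
    if s[i,4]<60: continue
    p=P[(l==i)&(c["z_map"]>0)]
    if len(p)==0: continue
    t=np.percentile(p[:,2],95); p=p[abs(p[:,2]-t)<.004]; q=(p[:,:2]*1e4).astype(np.float32)
    print(ce[i],s[i,4],t,len(p),cv2.minAreaRect(q), np.degrees(0))
    r=cv2.minAreaRect(q); bp=cv2.boxPoints(r); e=[bp[1]-bp[0],bp[2]-bp[1]]; e=max(e,key=np.linalg.norm); print("long dir deg",np.degrees(np.arctan2(e[1],e[0])))
E
```

```text
[ 0.39734521 -0.24585457  0.40459891] [[0.0, -0.956, -0.292, 0.075], [1.0, 0.0, -0.0, 0.001], [0.0, -0.292, 0.956, 0.031], [0.0, 0.0, 0.0, 1.0]] 339.29847722056036
[387.43548387  28.77419355] 124 0.019609468349313243 123 ((5616.30078125, -3363.718505859375), (107.92140197753906, 107.99441528320312), 68.79440307617188) 0.0
long dir deg -21.205757
[185.14671815 129.73745174] 518 0.06503371036522476 418 ((4216.9482421875, -1766.553955078125), (119.34243774414062, 354.52587890625), 71.76959228515625) 0.0
long dir deg -18.230396
[ 65.11060433 148.95952109] 1754 0.08288749922335979 980 ((3767.7138671875, -759.898681640625), (177.37127685546875, 521.3171997070312), 56.554351806640625) 0.0
long dir deg -33.445656
```

View pics/w1.png

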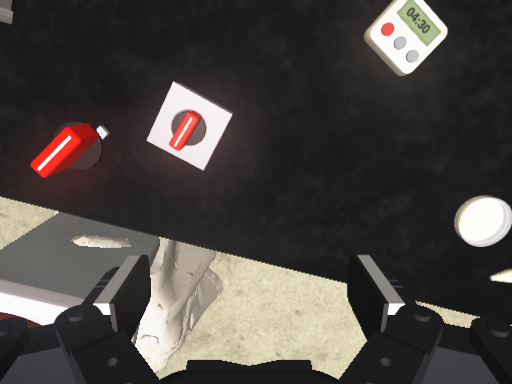

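The wrist view shows a 36 x 12 mm wing in the block at (185,130), which is the target. The one at (65,149) is 52 x 18 mm, the look-alike. Next I'll move over the hatch and turn the wrist.

Emit:
{"fn": "send_rows", "kwargs": {
  "targets": "0 0.03 0.04 0.02 0 0 0.18; 0 0.06 0.08 0.02 0 0 0.36; 0 0.09 0.13 0.03 0 0 0.54; 0 0.11 0.17 0.03 0 0 0.72; 0 0.13 0.21 0.03 0 0 0.9; 0 0.15 0.25 0.03 0 0 1.08; 0 0.15 0.26 0.03 0 0 1.26; 0 0.15 0.26 0.03 0 0 1.44"
}}

```text
clock: 2.52
position: [0.547, 0.0122, 0.4342]
orientation: [-0.0, 0.656, 0.755, -0.0]
contact_force: [-0.4, -0.0, 0.4]
grip_width: 0.0001
grip_force: 0.0
```

Emit:
{"fn": "send_rows", "kwargs": {
  "targets": "0 0 0 0 0 0 0.18; 0 0 0 0 0 0 0.36; 0 0 0 0 0 0 0.54; 0 0 0 0 0 0 0.72; 0 0 0 0 0 0 0.9; 0 0 0 0 0 0 1.08; 0 0 0 0 0 0 1.12; 0 0 0 0 0 0 1.12"
}}

```text
clock: 3.52
position: [0.5469, 0.0112, 0.4344]
orientation: [-0.0, 0.158, 0.987, -0.0]
contact_force: [-0.8, 0.6, -0.7]
grip_width: 0.0002
grip_force: 0.0
```

```bash
python3 - <<'E'
from h import *
c=shot("wrist"); T=tool(); print(T.round(3).tolist(), sensors.get_obs()["joints"].round(2))
save("w2.png",c["image"])
P=pts(c);hsv=cv2.cvtColor(c["image"],cv2.COLOR_RGB2HSV)
m=(hsv[...,0]>100)&(hsv[...,0]<116)&(hsv[...,1]>130)&(hsv[...,2]>60)&(P[...,2]>.1)&(P[...,2]<.25)
k,l,s,ce=cv2.connectedComponentsWithStats(m.astype(np.uint8)); i=1+s[1:,4].argmax()
p=P[l==i]; mm=np.median(p,0); p=p[abs(p-mm).max(1)<.08]
for _ in range(5):
    mm=p.mean(0); n=np.linalg.svd(p-mm,full_matrices=False)[2][2]; n*=np.sign(n[2]); d=(p-mm)@n; p=p[abs(d)<max(2*d.std(),.001)]
print(ce[i],s[i],mm,n,d.std(),np.percentile(p,[1,99],axis=0).round(3).tolist())
E
```

```text
[[-0.95, 0.313, -0.0, 0.547], [0.313, 0.95, -0.0, 0.011], [0.0, -0.0, -1.0, 0.434], [0.0, 0.0, 0.0, 1.0]] [-0.11  0.32 -0.03  1.22 -0.    0.21]
[334.76548267 165.84153573] [  252    83   158   172 16357] [0.54977857 0.08121843 0.1508129 ] [0.01538459 0.37454143 0.92708254] 0.0004706751049221573 [[0.503, 0.023, 0.128], [0.601, 0.138, 0.174]]
```

View pics/w2.png

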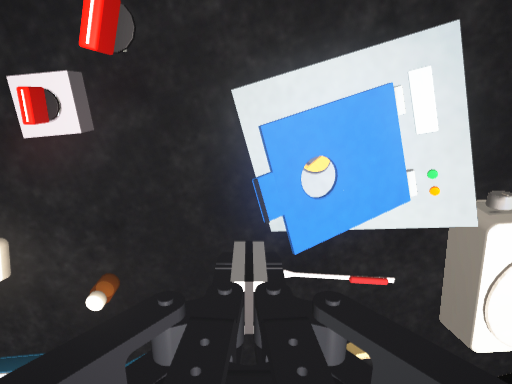

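The wrist view shows the open hatch with its tab at (264,196), the hatch hole at (320,177) and the hinge at the right. Next: the tab position.

```bash
python3 - <<'E'
from h import *
c=shot("wrist");P=pts(c)
for u,v in((264,196),(270,195),(257,200),(265,215),(320,177),(397,102),(408,180),(262,130),(292,250)): print(u,v,np.median(P[v-1:v+2,u-1:u+2].reshape(-1,3),0).round(4))
E
```

```text
264 196 [0.5474 0.0224 0.1745]
270 195 [0.5489 0.0266 0.1723]
257 200 [0.5494 0.0167 0.1741]
265 215 [0.5597 0.0191 0.1788]
320 177 [0.5746 0.0755 0.0827]
397 102 [0.5209 0.1422 0.1279]
408 180 [0.5867 0.1391 0.1271]
262 130 [0.5036 0.035  0.1706]
292 250 [0.5966 0.0295 0.1698]
```

Emit:
{"fn": "send_rows", "kwargs": {
  "targets": "0 0 0.02 -0.04 0 0 0; 0 0 0.02 -0.08 0 0 0; 0 0 0.018 -0.1 0 0 0; 0 0 0.014 -0.12 0 0 0; 0 0 0.012 -0.14 0 0 0; 0 0 0.012 -0.16 0 0 0; 0 0 0.014 -0.175 0 0 0; 0 0 0.016 -0.188 0 0 0"
}}

```text
clock: 4.62
position: [0.5468, 0.0286, 0.2461]
orientation: [0.0, 0.158, 0.988, 0.0]
contact_force: [-0.5, 0.2, 2.3]
grip_width: -0.0003
grip_force: 0.4
```

Emit:
{"fn": "send_rows", "kwargs": {
  "targets": "0 0 0.001 -0.005 0 0 0; 0 0 0.001 -0.008 0 0 0; 0 0 0.001 -0.01 0 0 0; 0 0 0.001 -0.012 0 0 0"
}}

```text
clock: 5.12
position: [0.5471, 0.0298, 0.2358]
orientation: [0.001, 0.157, 0.988, 0.0]
contact_force: [-5.7, 1.6, 21.1]
grip_width: -0.0001
grip_force: 9.1
```

Emit:
{"fn": "send_rows", "kwargs": {
  "targets": "0 0 0 0.05 0 0 0; 0 0 -0.03 0.1 0 0 0; 0 0 -0.06 0.1 0.18 0 0; 0 0 -0.1 0.1 0.36 0 0; 0 0 -0.1 0.1 0.52 0 0; 0 0 -0.1 0.1 0.52 0 0; 0 0 -0.1 0.1 0.52 0 0"
}}

```text
clock: 6.0
position: [0.5467, -0.07, 0.3347]
orientation: [-0.04, 0.152, 0.955, 0.252]
contact_force: [-0.2, 0.3, 0.4]
grip_width: -0.0002
grip_force: 0.0
```

```bash
python3 - <<'E'
from h import *
c=shot("wrist"); T=tool(); print(T.round(3).tolist(), sensors.get_obs()["contact_force"])
P=pts(c);hsv=cv2.cvtColor(c["image"],cv2.COLOR_RGB2HSV)
m=(hsv[...,0]>100)&(hsv[...,0]<116)&(hsv[...,1]>130)&(hsv[...,2]>60)&(P[...,2]>.03)&(P[...,2]<.25)
k,l,s,ce=cv2.connectedComponentsWithStats(m.astype(np.uint8)); i=1+s[1:,4].argmax(); mk=(l==i).astype(np.uint8)
p=P[l==i]
for _ in range(6):
    mm=p.mean(0); n=np.linalg.svd(p-mm,full_matrices=False)[2][2]; n*=np.sign(n[2]); d=(p-mm)@n; p=p[abs(d)<max(2.5*d.std(),.001)]
print("hatch",ce[i],s[i],mm,n,d.std(),np.degrees(np.arccos(n[2])))
cs,h=cv2.findContours(mk,cv2.RETR_CCOMP,2)
def ray(u,v,p0):
    d=c["W"][:3,:3]@np.array([(u-c["cx"])/c["fx"],(v-c["cy"])/c["fy"],1]); o=c["W"][:3,3]; return o+d*((p0-o)@n)/(d@n)
out=max(cs,key=cv2.contourArea); print("rect",cv2.boxPoints(cv2.minAreaRect(out)).tolist())
for q,hh in zip(cs,h[0]):
    if hh[3]>=0 and cv2.contourArea(q)>300:
        W=np.array([ray(*x,mm) for x in q[:,0]]); ctr=(W.max(0)+W.min(0))/2
        e=cv2.fitEllipse(q); print("hole",e,ray(*e[0],mm),ctr,np.ptp(W,0))
        u,v=map(int,e[0]); save("hole.png",cv2.resize(c["image"][max(v-45,0):v+45,u-45:u+45],(540,540),interpolation=2)); print(u,v)
save("w3.png",c["image"])
import pickle; pickle.dump((c,mm,n),open("c3.pkl","wb"))
E
```

```text
[[-0.951, 0.309, -0.0, 0.547], [0.269, 0.827, 0.494, -0.07], [0.153, 0.47, -0.869, 0.335], [0.0, 0.0, 0.0, 1.0]] [-0.19972174  0.35251696  0.02201936]
hatch [276.39504132 181.9485242 ] [  183   105   177   148 16940] [0.5488153  0.09121904 0.09541477] [-0.02267103 -0.50046001  0.86546277] 0.0006175651088245736 30.064410873459718
rect [[171.3158721923828, 146.4318389892578], [334.3893127441406, 104.61814880371094], [365.3516845703125, 225.3713836669922], [202.27822875976562, 267.18505859375]]
hole ((248.93768310546875, 194.33131408691406), (39.579071044921875, 41.629905700683594), 100.94393920898438) [0.55099376 0.07102613 0.08379514] [0.55113224 0.07116548 0.08387986] [0.03340635 0.02899811 0.01684915]
248 194
```

View pics/hole.png

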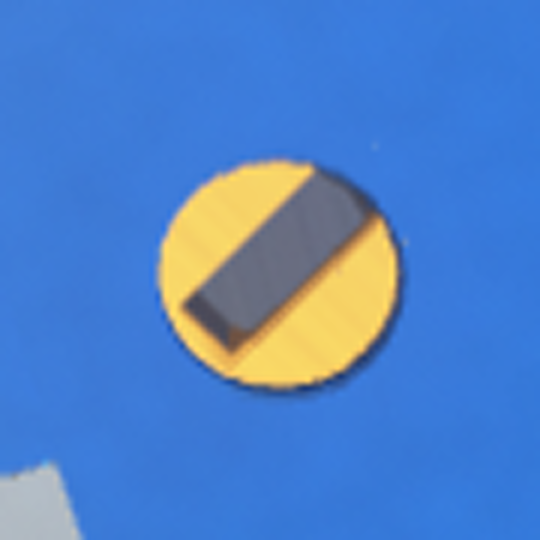

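The crop shows the hatch shut (panel at 30.06°) and the slot clearly visible as a dark bar. Its edges run from (185,305) to (318,165) and from (232,355) to (378,215).

```bash
python3 - <<'E'
from h import *; import pickle
c,mm,n=pickle.load(open("c3.pkl","rb")); n=n/np.linalg.norm(n)
def ray(u,v,p0):
    d=c["W"][:3,:3]@np.array([(u-c["cx"])/c["fx"],(v-c["cy"])/c["fy"],1]); o=c["W"][:3,3]; return o+d*((p0-o)@n)/(d@n)
y=np.cross([0,0,1],n); y/=np.linalg.norm(y); x=np.cross(y,n); 
if x[2]<0:x=-x
y=np.cross(n,x); print("x",x,"y",y,"n",n)
pl=mm-.010*n
for A,B in(((185,305),(318,165)),((232,355),(378,215))):
    a,b=[ray(203+p[0]/6-.4,149+p[1]/6-.4,pl) for p in(A,B)]; d=b-a; print(np.linalg.norm(d),"ang",np.degrees(np.arctan2(d@y,d@x)),a,b)
h=np.array([.551,.0711,.0838])
ctr=[ray(203+p[0]/6-.4,149+p[1]/6-.4,pl) for p in((185,305),(378,215))]; m=sum(ctr)/2; print("slot centre off axis",(m-h)@x,(m-h)@y,(m-h)@n)
# hatch side edges
for A,B in(((171.3,146.4),(334.4,104.6)),((202.3,267.2),(365.4,225.4))):
    a,b=ray(*A,mm),ray(*B,mm); d=b-a; print("edge",np.degrees(np.arctan2(d@y,d@x)),d.round(3))
E
```

```text
x [0.03916563 0.86457611 0.50097325] y [-9.98975514e-01  4.52539708e-02  3.46944695e-18] n [-0.02267103 -0.50046001  0.86546277]
0.02693444992788729 ang 31.631564053136604 [0.55412498 0.06338352 0.06790325] [0.54091173 0.08385011 0.07939208]
0.028354891514375518 ang 29.407001137796637 [0.56298313 0.06665488 0.07002699] [0.5500423  0.08864124 0.08240176]
slot centre off axis -4.259723195343705e-05 -0.0008602237702522301 -0.009967096848374745
edge -1.5651847271339485 [0.008 0.109 0.063]
edge 0.2699031636719087 [0.005 0.12  0.07 ]
```

Emit:
{"fn": "send_rows", "kwargs": {
  "targets": "0.04 -0.03 -0.03 0.02 -0.12 0 0; 0.04 -0.06 -0.06 0.02 -0.28 0 0; 0.04 -0.09 -0.09 0.01 -0.44 0 0; 0.04 -0.125 -0.107 -0.02 -0.52 0 0; 0.04 -0.125 -0.107 -0.035 -0.52 0 0; 0.04 -0.125 -0.107 -0.035 -0.52 0 0"
}}

```text
clock: 6.8
position: [0.4214, -0.1765, 0.2997]
orientation: [-0.0, 0.157, 0.988, -0.001]
contact_force: [0.8, -0.3, 0.8]
grip_width: 0.04
grip_force: 0.0
```

```bash
python3 - <<'E'
from h import *
c=shot("wrist"); T=tool(); print(T.round(4).tolist(), sensors.get_obs()["joints"].round(2))
P=pts(c);hsv=cv2.cvtColor(c["image"],cv2.COLOR_RGB2HSV)
m=((hsv[...,0]<6)|(hsv[...,0]>174))&(hsv[...,1]>100)&(hsv[...,2]>60)
k,l,s,ce=cv2.connectedComponentsWithStats(m.astype(np.uint8))
for i in range(1,k):
    if s[i,4]<200: continue
    p=P[(l==i)&(c["z_map"]>0)]
    if len(p)==0: continue
    t=np.percentile(p[:,2],90); p=p[abs(p[:,2]-t)<.003]; r=cv2.minAreaRect((p[:,:2]*1e4).astype(np.float32))
    bp=cv2.boxPoints(r); e=max([bp[1]-bp[0],bp[2]-bp[1]],key=np.linalg.norm)
    print(ce[i],s[i],t,np.array(r[0])/1e4,np.array(r[1])/1e4,"dir",np.degrees(np.arctan2(e[1],e[0])))
E
```

```text
[[-0.9509, 0.3096, 0.0005, 0.422], [0.3096, 0.9509, -0.0013, -0.1768], [-0.0009, -0.0011, -1.0, 0.3003], [0.0, 0.0, 0.0, 1.0]] [-0.56  0.26 -0.5   0.81 -0.   -0.24]
[401.40393977  98.944413  ] [ 347   30  105  133 8833] 0.0822989849890389 [ 0.37629209 -0.07617469] [0.01736966 0.05175071] dir -32.99264
[249.56427759 204.59044369] [241 175  19  61 879] 0.06460040394018252 [ 0.42112012 -0.17615653] [0.01138711 0.03506022] dir -18.380291
```

Emit:
{"fn": "send_rows", "kwargs": {
  "targets": "0.04 -0.001 0.001 -0.05 0 0 -0.005; 0.04 -0.001 0.001 -0.08 0 0 -0.005; 0.04 -0.001 0.001 -0.088 0 0 -0.005; 0.004 -0.001 0.001 -0.088 0 0 -0.005; 0.004 -0.001 0.001 -0.088 0 0 -0.005; 0.004 -0.001 0.001 -0.088 0 0 -0.005",
  "force": 60
}}

```text
clock: 7.6
position: [0.4215, -0.1767, 0.213]
orientation: [0.001, 0.16, 0.987, -0.0]
contact_force: [-0.8, 1.3, 8.4]
grip_width: 0.0109
grip_force: 59.7
```

Emit:
{"fn": "send_rows", "kwargs": {
  "targets": "0.004 0 0 0.03 0 0 0; 0.004 0 0 0.08 0 0 0; 0.004 0 0 0.13 0 0 0; 0.004 0 0 0.13 0 0 0"
}}

```text
clock: 8.1
position: [0.4219, -0.1771, 0.3458]
orientation: [0.004, 0.16, 0.987, -0.002]
contact_force: [-0.4, 0.5, -0.5]
grip_width: 0.0108
grip_force: 58.6
```

```bash
cat >> h.py <<'E'
hole=np.array([.551,.0711,.0838]); n=np.array([-.0227,-.5005,.8655]); n/=np.linalg.norm(n)
xs=np.array([.0392,.8646,.501]); xs-=n*(xs@n); xs/=np.linalg.norm(xs); ys=np.cross(n,xs)
def goal(ang,out,off=.162,slope=(0,0)):  # wing angle about n from xs (rad), wing centre out
    s=np.cos(ang)*xs+np.sin(ang)*ys; G=np.eye(4); G[:3,2]=-n; G[:3,0]=-s; G[:3,1]=np.cross(-n,-s)
    G[:3,3]=hole+n*(out+off)+slope[0]*xs+slope[1]*ys; return G
def delta(G):
    T=tool(); return (G[:3,3]-T[:3,3]).round(4), R.from_matrix(G[:3,:3]@T[:3,:3].T).as_rotvec().round(4)
E
python3 - <<'E'
from h import *
o=sensors.get_obs(); print(o["grip_width"],o["grip_force"],o["contact_force"])
c=shot("wrist");hsv=cv2.cvtColor(c["image"],cv2.COLOR_RGB2HSV)
save("w4.png",c["image"][150:330,140:380].repeat(2,0).repeat(2,1))
G=goal(np.radians(30.5),.075); print(G, delta(G))
T=tool(); A=R.from_matrix(G[:3,:3]@T[:3,:3].T)
# alternative: pre-yaw about world z
for a in np.radians([130,140,150]): print(np.degrees(a),(A*R.from_rotvec([0,0,a]).inv()).as_rotvec())
E
```

```text
0.010780817421846332 58.63219499588013 [-0.44408858  0.45994741 -0.54565874]
[[ 0.47324289 -0.8806395   0.0226988   0.54562038]
 [-0.76792495 -0.39977184  0.50047353 -0.04751223]
 [-0.43166242 -0.25427651 -0.86545422  0.28891265]
 [ 0.          0.          0.          1.        ]] (array([ 0.1244,  0.1292, -0.0547]), array([ 0.2174, -0.6268,  2.3121]))
130.0 [ 0.5180241  -0.05325929  0.10700355]
140.0 [ 0.52052951 -0.00790534 -0.06356992]
150.0 [ 0.52036879  0.03757355 -0.23413455]
```

View pics/w4.png

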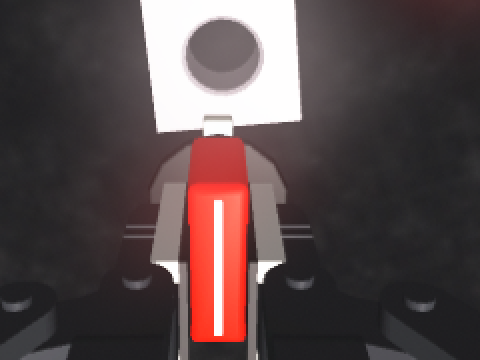

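The stud is held squarely, wing at crop (218,260), bar end at (218,125), and the block is empty.

Emit:
{"fn": "send_rows", "kwargs": {
  "targets": "0.004 0.02 0.02 0.01 0 0 0.18; 0.004 0.04 0.04 0.01 0 0 0.36; 0.004 0.06 0.06 0.01 0 0 0.54; 0.004 0.08 0.08 0.01 0 0 0.72; 0.004 0.1 0.1 0.01 0 0 0.9; 0.004 0.12 0.12 0.01 0 0 1.08; 0.004 0.12 0.12 0.01 0 0 1.26; 0.004 0.12 0.12 0.01 0 0 1.44"
}}

```text
clock: 9.15
position: [0.5404, -0.0558, 0.3502]
orientation: [-0.001, -0.534, 0.846, 0.001]
contact_force: [-0.1, -1.2, -1.4]
grip_width: 0.0108
grip_force: 58.6
```

Emit:
{"fn": "send_rows", "kwargs": {
  "targets": "0.004 0 0 0 0 0 0.18; 0.004 0 0 0 0 0 0.36; 0.004 0 0 0 0 0 0.54; 0.004 0 0 0 0 0 0.72; 0.004 0 0 0 0 0 0.9; 0.004 0 0 0 0 0 0.92; 0.004 0 0 0 0 0 0.92"
}}

```text
clock: 10.02
position: [0.5405, -0.0563, 0.3511]
orientation: [0.0, 0.851, -0.525, -0.001]
contact_force: [0.5, -0.1, -0.3]
grip_width: 0.0109
grip_force: 58.6
```

```bash
python3 - <<'E'
from h import *
print(delta(goal(np.radians(30.5),.075)), sensors.get_obs()["joints"].round(2))
E
```

```text
(array([ 0.0051,  0.0088, -0.0622]), array([ 0.5237, -0.0306,  0.0212])) [-0.24  0.36 -0.2   1.01  0.   -2.27]
```

Emit:
{"fn": "send_rows", "kwargs": {
  "targets": "0.004 0 0 0 0.17 -0.01 0.007; 0.004 0 0 0 0.34 -0.02 0.014; 0.004 0.005 0.009 -0.03 0.52 -0.03 0.021; 0.004 0.005 0.009 -0.062 0.524 -0.031 0.021; 0.004 0.005 0.009 -0.062 0.524 -0.031 0.021; 0.004 0.005 0.009 -0.062 0.524 -0.031 0.021"
}}

```text
clock: 10.78
position: [0.546, -0.0473, 0.2907]
orientation: [-0.229, 0.828, -0.497, -0.122]
contact_force: [0.2, -0.1, -0.5]
grip_width: 0.011
grip_force: 58.7
```

```bash
python3 - <<'E'
from h import *
print(delta(goal(np.radians(30.5),.075)), sensors.get_obs()["joints"].round(2), "per mm in", (-n*.01).round(4), sensors.get_obs()["contact_force"])
c=shot("wrist"); save("w5.png",c["image"][100:340,120:400].repeat(2,0).repeat(2,1))
E
```

```text
(array([-0.0004, -0.0002, -0.0018]), array([ 0.0004,  0.0031, -0.0012])) [-0.35  0.49 -0.22  1.03  0.5  -2.46] per mm in [ 0.0002  0.005  -0.0087] [ 0.17227773 -0.08834453 -0.50241352]
```

View pics/w5.png

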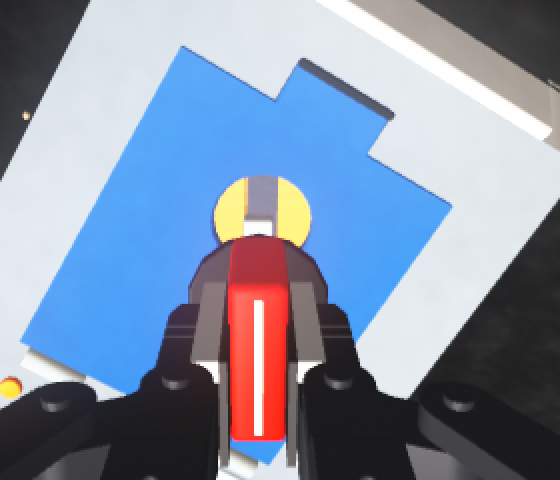

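The view shows the bar at (258,228) in line with the slot at (262,195). I'll measure the sideways offset numerically.

```bash
python3 - <<'E'
from h import *
c=shot("wrist"); im=c["image"].astype(int); print(c["cx"],c["fx"])
T=tool(); C=np.array(c["T_tool_cam"]); z=c["z_map"]
for v in (189,191,193,196,198): print(v,[tuple(im[v,u]) for u in range(239,264)] if v in(191,) else '', [ (u,round(float(z[v,u]),3)) for u in (235,250,265)])
hsv=cv2.cvtColor(c["image"],cv2.COLOR_RGB2HSV)
yel=(hsv[...,0]>15)&(hsv[...,0]<35)&(hsv[...,1]>110)
for v in (189,190,191,192,193,195):
    u=np.nonzero(yel[v,200:300])[0]+200; g=np.diff(u); i=g.argmax(); print(v,u[i],u[i+1],"mid",(u[i]+u[i+1])/2)
wh=(hsv[...,1]<40)&(hsv[...,2]>170)
for v in (211,213,215):
    u=np.nonzero(wh[v,235:262])[0]+235; print("bar",v,u.min() if len(u) else 0,u.max() if len(u) else 0, z[v,u].mean() if len(u) else 0)
red=((hsv[...,0]<6)|(hsv[...,0]>174))&(hsv[...,1]>100)&(hsv[...,2]>60)
for v in (225,245,260,300):
    u=np.nonzero(red[v,200:320])[0]+200; print("wing",v,u.min(),u.max(),z[v,u].mean())
E
```

```text
248.58145380190052 339.29847722056036
189  [(235, 0.217), (250, 0.231), (265, 0.216)]
191 [(np.int64(255), np.int64(244), np.int64(148)), (np.int64(255), np.int64(245), np.int64(143)), (np.int64(255), np.int64(245), np.int64(143)), (np.int64(254), np.int64(238), np.int64(136)), (np.int64(248), np.int64(208), np.int64(118)), (np.int64(202), np.int64(175), np.int64(161)), (np.int64(152), np.int64(150), np.int64(172)), (np.int64(147), np.int64(147), np.int64(172)), (np.int64(148), np.int64(147), np.int64(173)), (np.int64(148), np.int64(148), np.int64(173)), (np.int64(150), np.int64(149), np.int64(174)), (np.int64(151), np.int64(149), np.int64(175)), (np.int64(150), np.int64(148), np.int64(174)), (np.int64(149), np.int64(148), np.int64(174)), (np.int64(149), np.int64(147), np.int64(173)), (np.int64(147), np.int64(147), np.int64(172)), (np.int64(148), np.int64(146), np.int64(172)), (np.int64(146), np.int64(145), np.int64(171)), (np.int64(146), np.int64(145), np.int64(171)), (np.int64(147), np.int64(146), np.int64(172)), (np.int64(219), np.int64(185), np.int64(151)), (np.int64(255), np.int64(244), np.int64(141)), (np.int64(255), np.int64(246), np.int64(142)), (np.int64(255), np.int64(246), np.int64(142)), (np.int64(255), np.int64(246), np.int64(142))] [(235, 0.218), (250, 0.233), (265, 0.217)]
193  [(235, 0.218), (250, 0.233), (265, 0.227)]
196  [(235, 0.23), (250, 0.233), (265, 0.228)]
198  [(235, 0.228), (250, 0.235), (265, 0.229)]Traceback (most recent call last):
  File "<stdin>", line 8, in <module>
ValueError: attempt to get argmax of an empty sequence
```

Emit:
{"fn": "send_rows", "kwargs": {
  "targets": "0.004 0 0.0096 -0.0175 0 0.003 0; 0.004 0 0.0196 -0.035 0 0.003 0; 0.004 0 0.0196 -0.035 0 0.003 0; 0.004 0 0.0206 -0.037 0 0.003 0; 0.004 0 0.0216 -0.039 0 0.003 0; 0.004 0 0.0221 -0.0395 0 0.003 0; 0.004 0 0.0221 -0.0395 0 0.003 0"
}}

```text
clock: 11.75
position: [0.5458, -0.0253, 0.2503]
orientation: [-0.228, 0.828, -0.497, -0.124]
contact_force: [0.6, 0.0, -0.4]
grip_width: 0.0104
grip_force: 58.7
```

```bash
cat > st.py <<'E'
from h import *
o=sensors.get_obs(); T=tool(); f=np.array(o["contact_force"]); d=T[:3,3]-hole
print("out",(d@n-.162).round(4),"x",(d@xs).round(4),"y",(d@ys).round(4),"F n,x,y",(f@n).round(1),(f@xs).round(1),(f@ys).round(1),"axis dev",np.degrees(np.arccos(-T[:3,2]@n)).round(2),"wing ang",np.degrees(np.arctan2(-T[:3,0]@ys,-T[:3,0]@xs)).round(2),"tq",(np.array(o["ft_torque"])@n).round(2),o["grip_width"],o["joints"].round(2))
E
python3 st.py
```

```text
out 0.0305 x -0.0002 y 0.0009 F n,x,y -0.4 -0.2 -0.6 axis dev 0.05 wing ang 30.6 tq 0.03 0.010402406188566998 [-0.32  0.53 -0.29  0.91  0.5  -2.42]
```

Emit:
{"fn": "send_rows", "kwargs": {
  "targets": "0.004 0 0.001 -0.0017 0 0 0; 0.004 0 0.002 -0.0035 0 0 0; 0.004 0 0.003 -0.0052 0 0 0; 0.004 0 0.003 -0.0052 0 0 0"
}}

```text
clock: 12.25
position: [0.5459, -0.0223, 0.2451]
orientation: [-0.228, 0.828, -0.497, -0.124]
contact_force: [1.7, -2.8, 5.3]
grip_width: 0.011
grip_force: 59.3
```

```bash
python3 st.py
```

```text
out 0.0245 x -0.0002 y 0.0008 F n,x,y 6.0 0.3 -1.8 axis dev 0.03 wing ang 30.62 tq -0.03 0.010985098946653093 [-0.31  0.53 -0.29  0.89  0.5  -2.41]
```

Emit:
{"fn": "send_rows", "kwargs": {
  "targets": "0.004 0 0.001 -0.0017 0 0 0; 0.004 0 0.002 -0.0035 0 0 0; 0.004 0 0.003 -0.0052 0 0 0; 0.004 0 0.0035 -0.006 0 0 0; 0.004 0 0.0035 -0.006 0 0 0"
}}

```text
clock: 12.88
position: [0.5459, -0.0192, 0.2399]
orientation: [-0.228, 0.828, -0.497, -0.123]
contact_force: [-2.9, -9.5, 15.7]
grip_width: 0.0108
grip_force: 61.4
```

```bash
python3 st.py
```

```text
out 0.0184 x -0.0 y 0.001 F n,x,y 18.4 -0.4 2.4 axis dev 0.03 wing ang 30.6 tq 0.0 0.010772572435169974 [-0.31  0.54 -0.3   0.88  0.5  -2.4 ]
```

Emit:
{"fn": "send_rows", "kwargs": {
  "targets": "0.004 0 0 0 0.004 0.09 -0.156; 0.004 0 0 0 0.008 0.18 -0.312; 0.004 0 0 0 0.012 0.27 -0.467; 0.004 0 0 0 0.016 0.36 -0.623; 0.004 0 0 0 0.02 0.45 -0.779; 0.004 0 0 0 0.025 0.541 -0.935; 0.004 0 0 0 0.029 0.631 -1.091; 0.004 0 0 0 0.033 0.721 -1.246",
  "force": 80
}}

```text
clock: 13.88
position: [0.5467, -0.0195, 0.24]
orientation: [0.091, -0.292, 0.921, 0.243]
contact_force: [1.5, -8.4, 11.7]
grip_width: 0.0102
grip_force: 81.8
```

```bash
python3 st.py
```

```text
out 0.0186 x -0.0002 y 0.0002 F n,x,y 14.3 -1.3 -1.8 axis dev 0.17 wing ang -52.17 tq 0.11 0.010236259093182857 [-0.31  0.54 -0.3   0.88  0.51 -0.96]
```

Turned 82.8° so far; on to the 90° stop.

Emit:
{"fn": "send_rows", "kwargs": {
  "targets": "0.004 0 0 0 0.002 0.05 -0.087; 0.004 0 0 0 0.0035 0.08 -0.138; 0.004 0 0 0 0.0035 0.08 -0.138; 0.004 0 0 0 0.0035 0.08 -0.138"
}}

```text
clock: 14.38
position: [0.5467, -0.0195, 0.24]
orientation: [0.072, -0.22, 0.94, 0.249]
contact_force: [1.4, -8.7, 13.1]
grip_width: 0.0107
grip_force: 81.8
```

```bash
python3 st.py
```

```text
out 0.0186 x -0.0003 y 0.0002 F n,x,y 15.6 -0.9 -1.8 axis dev 0.17 wing ang -60.99 tq -0.08 0.010673243354792585 [-0.31  0.54 -0.3   0.88  0.51 -0.8 ]
```

Emit:
{"fn": "send_rows", "kwargs": {
  "targets": "0.004 0 0 0 0.0015 0.035 -0.06; 0.004 0 0 0 0.0015 0.035 -0.06; 0.004 0 0 0 0.0015 0.035 -0.06"
}}

```text
clock: 14.75
position: [0.5467, -0.0195, 0.24]
orientation: [0.063, -0.187, 0.947, 0.252]
contact_force: [1.6, -8.8, 11.2]
grip_width: 0.0103
grip_force: 81.8
```

```bash
python3 st.py
```

```text
out 0.0186 x -0.0002 y 0.0002 F n,x,y 14.1 -2.0 -2.0 axis dev 0.16 wing ang -64.97 tq -0.05 0.010273544031363237 [-0.31  0.54 -0.3   0.88  0.51 -0.73]
```

```bash
python3 - <<'E'
from h import *
c=shot("wrist"); save("w6.png",c["image"][100:340,120:400].repeat(2,0).repeat(2,1))
P=pts(c);hsv=cv2.cvtColor(c["image"],cv2.COLOR_RGB2HSV)
m=((hsv[...,0]<6)|(hsv[...,0]>174))&(hsv[...,1]>100)&(hsv[...,2]>60)&(c["z_map"]>0)&(c["z_map"]<.2)
p=P[m]; d=(p-hole)@n; print(np.percentile(d,[5,50,90,99]))
q=p[d>np.percentile(d,99)-.003]; r=cv2.minAreaRect(np.stack([(q-hole)@xs,(q-hole)@ys],1).astype(np.float32)*1e4); b=cv2.boxPoints(r);e=max([b[1]-b[0],b[2]-b[1]],key=np.linalg.norm); print(r,np.degrees(np.arctan2(e[1],e[0])))
E
```

```text
[0.023872   0.0317165  0.0325759  0.03605392]
((-19.237537384033203, 11.768585205078125), (105.29844665527344, 298.4503173828125), 25.125696182250977) -64.8743
```

View pics/w6.png

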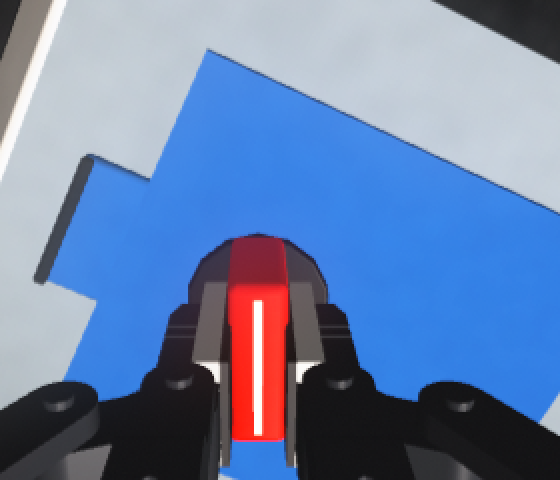

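The wing is still square in the pads with the flange on the hatch, and it hasn't reached the stop. I'll turn a little further.

Emit:
{"fn": "send_rows", "kwargs": {
  "targets": "0.004 0 0 0 0.001 0.025 -0.043; 0.004 0 0 0 0.002 0.05 -0.087; 0.004 0 0 0 0.003 0.07 -0.121; 0.004 0 0 0 0.003 0.07 -0.121"
}}

```text
clock: 15.3
position: [0.5467, -0.0193, 0.24]
orientation: [0.046, -0.121, 0.958, 0.255]
contact_force: [0.5, -7.4, 11.9]
grip_width: 0.0105
grip_force: 82.2
```

```bash
python3 st.py; python3 -c "
from h import *
print(sensors.get_obs()['ft_torque'])"
```

```text
out 0.0185 x -0.0001 y 0.0002 F n,x,y 13.9 -0.4 -0.8 axis dev 0.17 wing ang -72.94 tq 0.65 0.010503771189374686 [-0.31  0.54 -0.3   0.88  0.51 -0.59]
[-0.57032554 -0.48681847  0.4561084 ]
```

Stop felt (0.65 N m). I'll ease the torque slightly, let it rise 5 mm while guided, then check.

Emit:
{"fn": "send_rows", "kwargs": {
  "targets": "0.004 0 0 0 0 -0.015 0.026; 0.004 0 -0.001 0.0017 0 -0.015 0.026; 0.004 0 -0.002 0.0035 0 -0.015 0.026; 0.004 0 -0.0026 0.0045 0 -0.015 0.026; 0.004 0 -0.0026 0.0045 0 -0.015 0.026"
}}

```text
clock: 15.92
position: [0.5464, -0.0211, 0.2426]
orientation: [0.049, -0.136, 0.956, 0.256]
contact_force: [8.8, 2.6, -9.9]
grip_width: 0.0104
grip_force: 79.0
```

```bash
python3 st.py
```

```text
out 0.0216 x -0.0003 y 0.0004 F n,x,y -10.1 -2.4 -8.7 axis dev 0.1 wing ang -71.2 tq 0.47 0.010414339110835833 [-0.31  0.54 -0.3   0.89  0.51 -0.63]
```

Emit:
{"fn": "send_rows", "kwargs": {
  "targets": "0.004 0 0 0 -0.001 -0.02 0.035; 0.004 0 0 0 -0.0015 -0.035 0.06; 0.004 0 0 0 -0.0015 -0.035 0.06"
}}

```text
clock: 16.3
position: [0.5463, -0.0214, 0.2434]
orientation: [0.058, -0.168, 0.951, 0.254]
contact_force: [5.3, -1.7, 0.4]
grip_width: 0.0103
grip_force: 80.6
```

```bash
python3 st.py
```

```text
out 0.0226 x -0.0002 y 0.0005 F n,x,y 1.1 -1.1 -5.4 axis dev 0.12 wing ang -67.29 tq 0.03 0.010346551924664242 [-0.31  0.54 -0.3   0.89  0.51 -0.7 ]
```

Emit:
{"fn": "send_rows", "kwargs": {
  "targets": "0.03 0 0 0 0 0 0; 0.03 0 0 0 0 0 0; 0.03 0 -0.02 0.035 0 0 0; 0.03 0 -0.05 0.087 0 0 0; 0.03 0 -0.06 0.104 0 0 0; 0.03 0 -0.06 0.104 0 0 0"
}}

```text
clock: 17.05
position: [0.5459, -0.0819, 0.3482]
orientation: [0.058, -0.168, 0.951, 0.254]
contact_force: [-0.6, -0.8, -1.6]
grip_width: 0.0297
grip_force: 0.0
```

```bash
python3 - <<'E'
from h import *
c=shot("wrist"); save("w7.png",c["image"])
P=pts(c);hsv=cv2.cvtColor(c["image"],cv2.COLOR_RGB2HSV)
m=((hsv[...,0]<6)|(hsv[...,0]>174))&(hsv[...,1]>100)&(hsv[...,2]>60)&(np.linalg.norm(P-hole,axis=2)<.07)
p=P[m]; d=(p-hole)@n; t=np.percentile(d,95); q=p[abs(d-t)<.003]
r=cv2.minAreaRect(np.stack([(q-hole)@xs,(q-hole)@ys],1).astype(np.float32)*1e4); b=cv2.boxPoints(r);e=max([b[1]-b[0],b[2]-b[1]],key=np.linalg.norm)
k=q.mean(0); nn=np.linalg.svd(q-k,full_matrices=False)[2][2]
mb=(hsv[...,0]>100)&(hsv[...,0]<116)&(hsv[...,1]>130)&(np.linalg.norm(P-hole,axis=2)<.09); pb=P[mb]; hb=np.median((pb-hole)@n)
pm=pb.mean(0); nb=np.linalg.svd(pb-pm,full_matrices=False)[2][2]
print("wing centre out",t-.014,"hatch level",hb,r,"ang",np.degrees(np.arctan2(e[1],e[0])),"tilt of top",np.degrees(np.arccos(abs(nn@n))),"hatch dev",np.degrees(np.arccos(abs(nb@n))))
E
python3 st.py
```

```text
wing centre out 0.024113208813468207 hatch level 0.0001124420074126776 ((9.227968215942383, 7.2569427490234375), (88.80433654785156, 316.6012268066406), 17.068923950195312) ang -72.931076 tilt of top 3.0080403102933264 hatch dev 0.022348048794607566
out 0.1422 x -0.0 y -0.0014 F n,x,y 0.2 0.7 0.7 axis dev 0.12 wing ang -67.37 tq -0.01 0.029475987650417673 [-0.41  0.46 -0.11  1.2   0.49 -0.81]
```

View pics/w7.png

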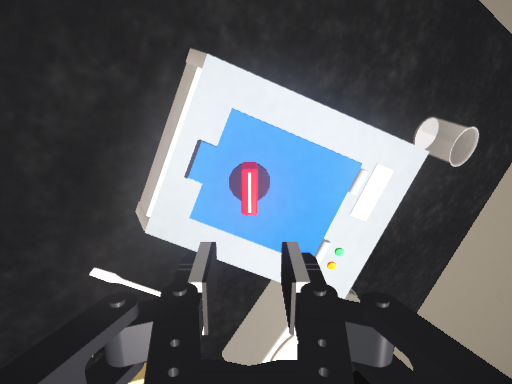

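The wing sits about 23–24 mm out, lies across the slope at about 70° and stays put after release, and the hatch is flat. The gripper is clear, so I'm handing it in.

```bash
python3 -c "
from plant import env
print(env.finish_job())"
```

```text
the job is handed in; nothing more can be done
None
```

The hatch is shut and the stud is in its hole, turned clockwise to the stop and released; my last measurements (wing 23–24 mm out, about 70° across the slope) fit a locked stud. I handed the job in at about 17 s; the judge returned no verdict, and I never went near the vial, timer or beaker.

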